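Stow the keeper rod, then rock the locating block out of its nest and hold it

ROBOT

A 7-joint arm with a two-finger parallel gripper is mounted at the origin on the work surface. World frame = base frame: x ahead of the robot, y to its left, z up, the work surface at z = 0. Lengths are in m, angles in rad, forces in N, time in s.
With the tool pointing down it reaches from about 0.4 to 0.875 m from the base axis. Payload 19.3 kg.
Tool frame: the origin (TCP) lies at the very end of the fingers, on their centre line; the grasp point (between the pads) lies 19 mm behind it; z points along the fingers, y is the line along which they close (so a half turn about z gives the same grasp; the last joint's range is limited). The gripper opens to 85 mm and grips with 20 to 120 N. Pads are 22 mm wide; open, the fingers measure 114 mm over their backs; the gripper's body (76 mm by 85 mm) begins 54 mm behind the grasp point. The pads swing forward as they close: fully open they stand 13 mm farther back than shut.
Start: joints at [-1.391, 0.521, -0.036, 1.599, 0.021, 1.021, -0.113], TCP at [0.155, 0.606, 0.196] pointing down, gripper open.
Joint ranges: [-2.91, 2.91], [-0.3, 2.13], [-1.5, 1.42], [0.17, 2.43], [-1.26, 4.41], [0.16, 1.93], [-2.52, 2.52]. Speed limits (rad/s): [1.89, 1.89, 2.39, 2.39, 3.01, 3.01, 3.01].

INTERFACE

Orientations are given as [roll, pitch, yaw] about the fixed x, y, z axes, in that order (R = Rz(yaw) Ry(pitch) Rx(roll)).
In Python, from workcell import bot gives the robot as it stands.
- The arm moves only by the tool servo_tool, never from a script. Its argument "plan" is a list of rows, each a list of 7 numbers: the finger opening in cm, from 0 to 8.54, then the shift along the tool's x, y, z in cm, then the turn, a rotation vector about the tool's x, y, z in degrees. In form: [[fingers, x, y, z, wx, wy, wz], ...]. A call has 1 to 10 rows; each row is the pose to reach, as a shift and turn from the pose commanded when the call began, along the tool's axes at that moment; what a row does not reach only later rows make up. A row lasts 1/10 s, in which the tool goes at most 50 mm and 8.59 degrees, less where a joint would pass 70% of its speed; a pose out of reach is approached as far as the arm can. A call with a gripper value outside its range is refused whole. The fingers move at their own pace and stop on an object; "force" is the grip in N (left out, the last holds). Time passes only in rows, so rows that repeat a pose let the fingers close. It gives the time, the measured TCP pose, the force, the opening and the grip force at its end, in the units of the state.
- bot.observe(): the state, without advancing time (a new reading comes with each control period).
- bot.grab_frame(name): name is "scene" or "top" or "wrist"; returns a dict with "frame" (384x512x3 uint8, blue, green, red), "mtx" (3x3 intrinsics, pixels), "k1" (the pictures are not rectified: a ray, as slopes to the right and down, at radius r is drawn at 1 + k1 r^2 times it, then the intrinsics apply), "R" (3x3) and "t" (3): a world point X has camera coordinates R X + t; the wrist camera has in their place "T_tool_cam" (4x4, takes a point from camera to tool coordinates, whose origin is the TCP and whose axes are the flange's). Camera axes: x right, y down, z forward; pixel columns grow to the right and rows downward; lengths in m; the calibration is good to about 2 mm. A picture is of the moment at which its call begins: read the wrist's pose just before it. There is no depth.
- bot.job_done(): hands the job in; it is judged then, once.
The state is a dict: "clock": time; "qpos": joint angles; "qd": joint speeds; "joint_efforts": joint torques, N m; "position": TCP position; "tool_rot": TCP orientation; "force": force on the tool from outside, world axes, zero at the start; "moment": the same for the moment, N m; "grip_width": finger opening in m; "finger_force": force on a finger pad.
Only numpy, scipy, OpenCV 4.12 (cv2) and the standard library are available. Lean on these libraries where they do the work, as an engineer would, in place of code of your own. Each camera call takes 0.05 s, during which the arm holds its last target. There are 200 camera calls.

TASK

Lift the keeper rod off the two posts of the holding fixture and push it down past the sprung jaw of the rod clip until it snaps fully home, and let go of it. Then grip the locating block standing in the fixture and rock it well over from side to side, between the two posts, several times while easing it up until it frees; it is a tight fit and a straight tug only drags its sprung nest up, so do not let the nest rise more than a few millimetres. Finish holding the block still and roughly upright just clear above its nest, with the rod still in the clip and the other things on the bench left alone.

Things in the scene. Friction and masses are not known exactly. Their poses are not given: they have to be found in the camera images.
- fixture: Holding fixture, bolted down: green base plate 150 (x) x 170 (y) x 16 mm, origin at the centre of its underside. At y = +62 and -62 mm stand two steel posts (26 x 12 mm, tops 129 mm above the bench), each with an open-topped saddle 16 mm wide, 12 mm deep, in which the rod lies along y. Between the posts sits the nest with the block.
- nest (a joint): How far the nest has been dragged up off the base plate, m: 0 = down, stop at 0.012. The nest is a steel housing 90 (x) x 70 (y) mm, its top 44 mm above the bench; a spring and its weight hold it down with about 30 N plus 0.4 N per mm, and it drops back by itself.
- nest_top (a point): Centre of the nest's mouth, level with the nest's top (44 mm above the bench when down); axes as the fixture's: x across the slot, y along it from post to post, z up. The slot is 27 (x) x 49 (y) mm and 22 mm deep.
- nest_floor (a point): Centre of the slot's floor, 22 mm below nest_top. Two spring cheeks near the floor press the block's x faces with about 45 N each: a straight pull needs over 45 N. Rocked about x by 0.1 rad or more (leaning to one post, then the other), it follows an upward creep of 1 to 2 mm per lean with little pull (about 10 N; sideways about 10 N); the cheeks let go once its foot is 13 mm above the floor.
- block: Aluminium locating block, about 0.25 kg, in the nest; origin at the centre of its foot, axes as the fixture's. Foot 24 (x) x 44 (y) x 26 mm high; grip head 24 x 30 mm from 26 to 72 mm; on top a 10 mm dowel to 78 mm. At the start it stands on the slot's floor (foot 22 mm, dowel's top 100 mm above the bench); it can lean about 0.18 rad either way in the slot.
- block_grip (a point): Point on the block's axis 58 mm above its foot, a good height to grip: fingers on the two x faces (24 mm apart), open space on both sides. Gripped firmly there, the block leans as the gripper tilts about the line between the fingers, turning about the block's foot; shifting the gripper sideways without tilting it only slides the block in the slot.
- rod: Steel keeper rod, 14 mm diameter, 170 mm long, about 0.2 kg; origin at its middle on the axis, its own y along it (it may be rolled about it). At the start it lies in the two saddles above the block, parallel to the fixture's y, its axis 124 mm above the bench, 24 mm above the top of the block's dowel.
- clip: Rod clip, bolted down: base plate 100 (x) x 150 (y) x 10 mm, origin at the centre of its underside. At y = +61 and -61 mm stand two forks, open upwards, gap 16.5 mm; the rod goes in from above, along y. The -x prongs reach 100 mm up, their tops flared outwards; the +x prongs end at 73 mm. Between y = +44 and -44 mm fingers have room down to 40 mm.
- clip_home (a point): Where the rod's middle lies when it is fully home in the forks: on the clip's centre, 70 mm above the bench; axes as the clip's.
- jaw (a joint): Angle of the clip's sprung jaw, rad: 0 = closed, grows as it is pushed open towards the clip's +x, stop at 0.6. Its two noses (y = +48 and -48 mm, 10 mm thick, 82 mm above the bench, tips 2 mm to +x of the middle) overhang the fork gap; a rod pushed down with about 5 to 10 N swings them aside by about 0.1 rad and they snap back above it.
- stud_a: Bystander, leave alone: turned steel stud, 34 mm diameter, 36 mm high, standing; origin at its underside.
- stud_b: Bystander, leave alone: a second such stud; origin at its underside.
- oil: Bystander, leave alone: clear oil bottle, 52 mm diameter, 130 mm high, standing; origin at its underside.
- wrench: Bystander, leave alone: flat wrench lying on the bench; origin at its underside.
- brush: Bystander, leave alone: chip brush lying on the bench; origin at its underside.
- tin: Bystander, leave alone: grey jar, 72 mm diameter, 70 mm high, standing; origin at its underside.
- parallel: Bystander, leave alone: steel bar 100 x 22 x 30 mm lying on the bench; origin at its underside.
Things that resemble listed ones, but are neither listed nor needed, are in the scene too. Several things have the shape of the rod; the one meant has the colours described above.

How it is judged:
By the outcome, as a careful person would: the job done as asked, in the order asked, and still so for the second after the job is handed in, while the arm keeps its last pose, push and grip.
It also fails if it takes over 58 s, if anything falls off the work surface, if the arm or the gripper's body presses on something with over 40 N, if the wrist force passes 120 N, or if a joint passes its speed limit or range.

## Working session

There is one attempt and no reset: what is moved stays moved. The work goes in short steps, Python scripts to look and compute and a tool call to move; the robot and the scene stay as the last step left them, time stands still between calls to the robot, and variables do not carry over. Pictures are saved under pics/ and viewed, at most 10 in all, crops included, and the job is handed in when it is done.

Besides the shell and the picture viewer there is one more tool, called after "Request:" as name([rows], argument=value, ...), one row to a line, values as JSON. servo_tool: Moves the arm, as the interface text tells. Its arguments: {"type":"object","properties":{"plan":{"type":"array","items":{"type":"array","items":{"type":"number"}}},"force":{"type":"number"}},"required":["plan"]}

```bash
mkdir -p pics; ls; cat > h.py <<'E'
import numpy as np, cv2
from workcell import bot
from scipy.spatial.transform import Rotation as Ro
def cam(name):
    s=bot.observe(); f=bot.grab_frame(name)
    if name=="wrist":
        T=np.eye(4); T[:3,:3]=Ro.from_euler('xyz',s['tool_rot']).as_matrix(); T[:3,3]=s['position']
        W=T@f['T_tool_cam']; f['R']=W[:3,:3].T; f['t']=-f['R']@W[:3,3]
    return f
def ray(f,px):
    px=np.array(px,float).reshape(-1,1,2)
    u=cv2.undistortPoints(px,np.array(f['mtx']),np.array([f['k1'],0,0,0,0.]))[:,0]
    R=np.array(f['R']); d=np.c_[u,np.ones(len(u))]@R
    return -R.T@np.array(f['t']), d
def onz(f,px,z):
    c,d=ray(f,px); return c+d*((z-c[2])/d[:,2])[:,None]
def proj(f,P):
    return cv2.projectPoints(np.array(P,float).reshape(-1,3),cv2.Rodrigues(np.array(f['R']))[0],np.array(f['t'],float),np.array(f['mtx']),np.array([f['k1'],0,0,0,0.]))[0][:,0]
E
python3 - <<'E'
from h import *
import pickle
print(bot.observe())
for n in("scene","top"):
    f=cam(n); cv2.imwrite(f"pics/{n}0.png",f['frame']); pickle.dump(f,open(n+'.pkl','wb')); print(n,f['k1'],-np.array(f['R']).T@f['t'])
E
```

```text
pics
{'clock': 0.0, 'qpos': array([-1.39116086,  0.52204304, -0.03629893,  1.60000538,  0.02119597,
        1.02109243, -0.112832  ]), 'qd': array([ 2.78784161e-04,  9.07869204e-04,  1.14711945e-03,  7.66487329e-04,
        1.34628230e-05, -8.74831893e-04, -1.75386837e-04]), 'joint_efforts': array([ 1.13726178e-04, -9.27119780e+01,  1.98019199e+00, -3.69927263e+01,
        1.78764848e-02,  8.13331601e-03,  2.96864425e-05]), 'position': array([0.1544881 , 0.6052135 , 0.19520893]), 'tool_rot': array([-3.14043303e+00,  9.37073568e-05,  2.89168842e+00]), 'force': array([-0.06112751, -0.34953474,  0.77556599]), 'moment': array([-0.00631706, -0.05746667,  0.03206543]), 'finger_force': 0.0, 'grip_width': 0.08530609058899331}
scene -0.07358319427737042 [ 1.0516781  -0.72049545  0.70638671]
top 0.030392781623940275 [ 0.40439198 -0.01378611  1.29480271]
```

View pics/scene0.png

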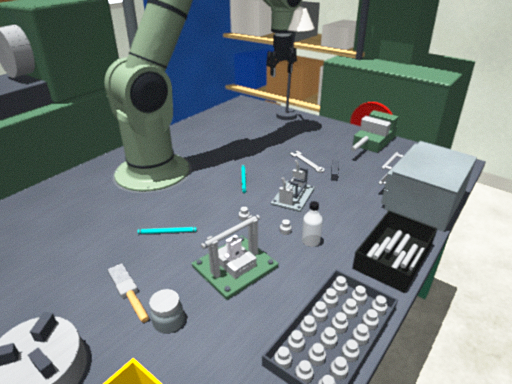

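View pics/top0.png

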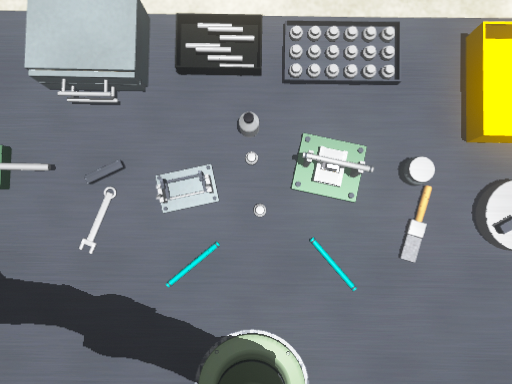

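The top view shows the green fixture at about (330,167), with a steel rod on its posts at (338,161), and the clip at (187,188). Things that could be taken for the rod:
- two teal rods at (193,265) and (333,264)
- white rods in the bin at (218,42)
- the vise handle at (25,167)

By the description I choose the steel one lying on the two posts.

```bash
python3 - <<'E'
from h import *
import pickle
f=pickle.load(open('top.pkl','rb')); im=f['frame']; hsv=cv2.cvtColor(im,cv2.COLOR_BGR2HSV)
def rect(m,x0,y0,x1,y1,z,name):
    k=np.zeros_like(m); k[y0:y1,x0:x1]=m[y0:y1,x0:x1]
    ys,xs=np.nonzero(k); P=onz(f,np.c_[xs,ys],z)[:,:2]
    r=cv2.minAreaRect((P*1000).astype(np.float32)); print(name,r,len(xs))
g=(cv2.inRange(hsv,(45,60,40),(85,255,255)))
rect(g,285,125,375,210,.016,'fixture')
print(hsv[190,185],hsv[172,170],hsv[230,150],hsv[206,165])
v=cv2.inRange(hsv[...,2],100,255)
rect(v,150,160,222,216,.010,'clip')
rect(cv2.bitwise_and(cv2.inRange(hsv,(0,0,120),(180,50,255)),255),300,145,378,175,.124,'rodish')
a=cv2.resize(im[120:220,140:230],None,fx=4.4,fy=5,interpolation=3); b=cv2.resize(im[120:220,290:380],None,fx=4.4,fy=5,interpolation=3)
cv2.imwrite('pics/crop.png',np.hstack([a,b]))
E
```

```text
fixture ((584.4052734375, -109.0356674194336), (0.9636907577514648, 123.2096939086914), 78.59925079345703) 11
[ 96  17 221] [101  22 186] [110  31 123] [101  23 190]
clip ((508.43304443359375, 180.31597900390625), (143.68096923828125, 186.10853576660156), 0.9898383617401123) 3951
rodish ((571.94189453125, -199.28639221191406), (69.43724822998047, 183.13162231445312), 0.9350489974021912) 1710
```

View pics/crop.png

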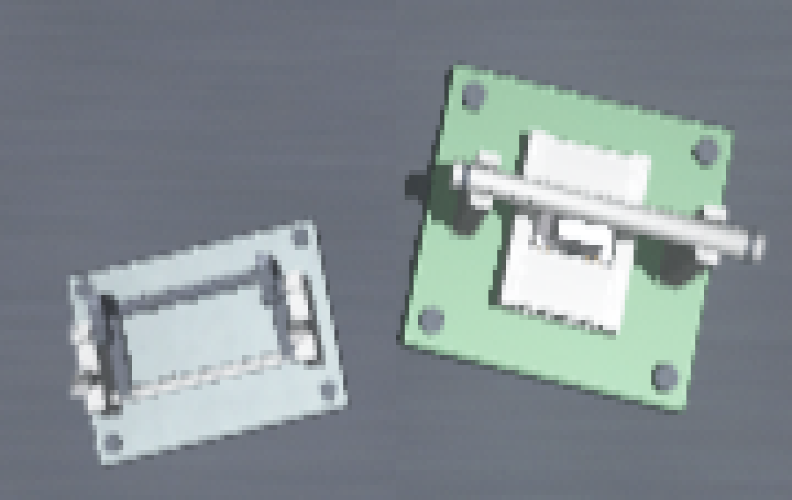

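The crop confirms the steel rod in the saddles: ends at about (457,175) and (758,246), with the block visible below. The plate corners of the clip and fixture are clear.

```bash
python3 - <<'E'
from h import *
import pickle
f=pickle.load(open('top.pkl','rb'))
def w(c,z,off=None):
    c=np.array(c,float); o=290 if c[0,0]>=396 else 140
    if o==290:c[:,0]-=396
    return onz(f,np.c_[o+c[:,0]/4.4-.4,120+c[:,1]/5-.4],z)
for n,c,z in(('fix',[(453,68),(733,130),(688,412),(403,345)],.016),('clip',[(72,277),(312,222),(347,402),(104,464)],.010)):
    P=w(c,z)[:,:2]; print(n,P.mean(0),np.linalg.norm(np.diff(P,axis=0),axis=1),[np.degrees(np.arctan2(*(a)[::-1])) for a in (P[0]-P[1],P[3]-P[2],P[0]-P[3],P[1]-P[2])])
P=w([(455,175),(760,247)],.124)[:,:2]; d=P[0]-P[1]; print('rod',P.mean(0),np.linalg.norm(d),np.degrees(np.arctan2(d[1],d[0])))
s=bot.observe();R=Ro.from_euler('xyz',s['tool_rot']).as_matrix();print(R)
print(bot.grab_frame('wrist')['T_tool_cam'])
E
```

```text
fix [ 0.56668512 -0.19173174] [0.16814685 0.14943444 0.17034002] [np.float64(79.70691578065747), np.float64(79.21757255420428), np.float64(-10.79900056721476), np.float64(-9.955562020341807)]
clip [0.50747217 0.1759258 ] [0.14488252 0.09655199 0.14662886] [np.float64(102.47547383376659), np.float64(103.66434888668442), np.float64(12.688144891479757), np.float64(13.712476463529221)]
rod [ 0.56635155 -0.19713984] 0.16751164034534813 79.05077798929558
[[-9.68964596e-01  2.47199458e-01 -2.00724388e-04]
 [ 2.47199536e-01  9.68964142e-01 -9.38283788e-04]
 [-3.74485094e-05 -9.58782747e-04 -9.99999540e-01]]
[[ 1.17506006e-05 -9.49911625e-01 -3.12518646e-01  8.05840002e-02]
 [ 9.99999884e-01  1.61683211e-04 -4.53842241e-04  3.54693612e-05]
 [ 4.81639039e-04 -3.12518604e-01  9.49911517e-01 -1.77616947e-01]
 [ 0.00000000e+00  0.00000000e+00  0.00000000e+00  1.00000000e+00]]
```

```bash
cat >> h.py <<'E'
def delta(p,yaw,tilt=None,s=None):
    """shift cm and turn deg in tool axes to a tool-down pose, yaw deg = world angle of tool x"""
    s=s or bot.observe(); R0=Ro.from_euler('xyz',s['tool_rot'])
    c,n=np.cos(np.radians(yaw)),np.sin(np.radians(yaw))
    R=Ro.from_matrix(np.array([[c,n,0],[n,-c,0],[0,0,-1]]))
    if tilt is not None: R=R*Ro.from_rotvec(tilt,degrees=True)
    return np.round(R0.inv().apply(np.array(p)-s['position'])*100,2),np.round((R0.inv()*R).as_rotvec(degrees=True),1)
E
python3 - <<'E'
from h import *
print(delta([.52,.30,.27],165.7-43)); 
print(delta([.566,-.192,.27],79.5))
E
```

```text
(array([-42.97, -20.55,  -7.44]), array([-0.,  0., 43.]))
(array([-59.59, -67.09,  -7.4 ]), array([-0. ,  0. , 86.2]))
```

Request:
servo_tool([
  [8.5,-10,-5,-7.4,0,0,12],
  [8.5,-20,-10,-7.4,0,0,22],
  [8.5,-30,-15,-7.4,0,0,32],
  [8.5,-43,-20.5,-7.4,0,0,43],
  [8.5,-43,-20.5,-7.4,0,0,43],
  [8.5,-43,-20.5,-7.4,0,0,43],
  [8.5,-43,-20.5,-7.4,0,0,43],
  [8.5,-43,-20.5,-7.4,0,0,43],
  [8.5,-43,-20.5,-7.4,0,0,43],
  [8.5,-43,-20.5,-7.4,0,0,43],
])

```text
clock: 1.15
position: [0.5226, 0.298, 0.27]
tool_rot: [3.141, 0.001, 2.139]
force: [0.8, 1.4, 0.1]
grip_width: 0.0853
finger_force: 0.0
```

```bash
python3 - <<'E'
from h import *
print(bot.observe()['qpos'],delta([.566,-.192,.27],79.5))
E
```

```text
[-0.80176098  0.42691683  0.26506094  1.58397472 -0.11856207  1.14644007
  0.05809382] (array([-4.363e+01, -2.273e+01,  3.000e-02]), array([ 0. ,  0. , 43.1]))
```

Request:
servo_tool([
  [8.5,-43.6,-22.7,0,0,0,43],
  [8.5,-43.6,-22.7,0,0,0,43],
  [8.5,-43.6,-22.7,0,0,0,43],
  [8.5,-43.6,-22.7,0,0,0,43],
  [8.5,-43.6,-22.7,0,0,0,43],
  [8.5,-43.6,-22.7,0,0,0,43],
  [8.5,-43.6,-22.7,0,0,0,43],
  [8.5,-43.6,-22.7,0,0,0,43],
  [8.5,-43.6,-22.7,0,0,0,43],
  [8.5,-43.6,-22.7,0,0,0,43],
])

```text
clock: 2.15
position: [0.5645, -0.1917, 0.2698]
tool_rot: [-3.142, 0.0, 1.39]
force: [0.4, 1.1, -0.2]
grip_width: 0.0853
finger_force: 0.0
```

Request:
servo_tool([
  [8.5,0,0,0,0,0,0],
  [8.5,0,0,0,0,0,0],
])

```text
clock: 2.35
position: [0.5646, -0.1898, 0.2694]
tool_rot: [-3.141, 0.0, 1.389]
force: [0.6, -0.0, 0.6]
grip_width: 0.085
finger_force: 0.0
```

```bash
python3 - <<'E'
from h import *
import pickle
f=cam('wrist'); pickle.dump(f,open('w1.pkl','wb')); cv2.imwrite('pics/w1.png',f['frame'])
print(bot.observe()['qpos'], delta([.566,-.192,.27],79.5))
E
```

```text
[-0.15150465  0.45310089  0.54545731  1.61021744 -0.25174241  1.14971049
  0.27286695] (array([-0.33,  0.18, -0.05]), array([-0. , -0. ,  0.2]))
```

View pics/w1.png

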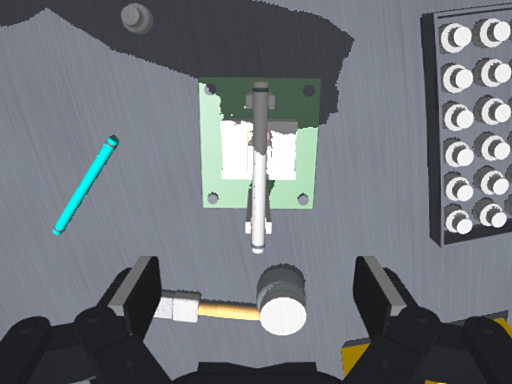

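The rod runs from (260,84) to (258,250) in the wrist view. The plate corners are near (199,78), (321,79), (313,209) and (203,208).

```bash
python3 - <<'E'
from h import *
import pickle
f=pickle.load(open('w1.pkl','rb'))
P=onz(f,[(199,78),(321,79),(313,209),(203,208)],.016)[:,:2];print(P.mean(0),[np.linalg.norm(P[i]-P[i-1]) for i in range(4)],[np.degrees(np.arctan2(*(a)[::-1])) for a in (P[0]-P[3],P[1]-P[2],P[1]-P[0],P[2]-P[3])])
Q=onz(f,[(260.5,83),(258.5,251)],.124)[:,:2];d=Q[0]-Q[1];print(Q.mean(0),np.linalg.norm(d),np.degrees(np.arctan2(d[1],d[0])))
E
```

```text
[ 0.5665719  -0.19131034] [np.float64(0.16787434995802916), np.float64(0.14754806128264936), np.float64(0.16815765619905546), np.float64(0.14857322038575685)] [np.float64(78.63619144166682), np.float64(78.98627445595066), np.float64(-10.845437930158827), np.float64(-10.957062033253454)]
[ 0.56545056 -0.19689749] 0.1697129036918748 79.05314630549108
```

```bash
python3 - <<'E'
from h import *
print(delta([.5655,-.196,.105],79.1))
E
```

```text
(array([-0.73,  0.21, 16.45]), array([-0. , -0. ,  0.6]))
```

Request:
servo_tool([
  [5,-0.7,0.2,3,0,0,0.6],
  [5,-0.7,0.2,7,0,0,0.6],
  [5,-0.7,0.2,10,0,0,0.6],
  [5,-0.7,0.2,12.5,0,0,0.6],
  [5,-0.7,0.2,14.5,0,0,0.6],
  [5,-0.7,0.2,16.4,0,0,0.6],
  [5,-0.7,0.2,16.4,0,0,0.6],
])

```text
clock: 3.1
position: [0.5647, -0.194, 0.1038]
tool_rot: [-3.138, -0.001, 1.383]
force: [0.1, 0.5, -0.5]
grip_width: 0.0501
finger_force: 0.0
```

Request:
servo_tool([
  [1,0,0,0,0,0,0],
  [1,0,0,0,0,0,0],
  [1,0,0,0,0,0,0],
  [1,0,0,0,0,0,0],
  [1,0,0,0,0,0,0],
  [1,0,0,0,0,0,0],
  [1,0,0,0,0,0,0],
], force=60)

```text
clock: 3.8
position: [0.5656, -0.1962, 0.1059]
tool_rot: [3.142, 0.0, 1.38]
force: [0.9, -0.6, -0.6]
grip_width: 0.01
finger_force: 0.0
```

The fingers closed to 10 mm with no force, so the rod is not between the pads. I'll look.

```bash
python3 - <<'E'
from h import *
import pickle
f=cam('scene'); a=cv2.resize(f['frame'][170:310,160:320],None,fx=2.5,fy=2.75,interpolation=3)
g=cam('wrist'); b=cv2.resize(g['frame'],(400,385))
cv2.imwrite('pics/c2.png',np.hstack([a,b]))
E
```

```text
(no output)
```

View pics/c2.png

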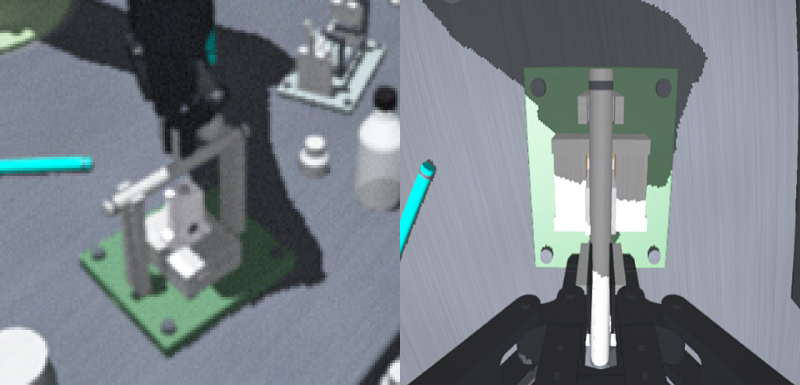

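```bash
python3 - <<'E'
from h import *
f=cam('scene'); g=cam('wrist'); s=bot.observe(); p=s['position']; print(p,s['grip_width'],s['finger_force'])
u=np.array([np.cos(1.3806),np.sin(1.3806),0]); 
for q in (p,p+[0,0,.019],[.5656,-.1965,.124]+.085*u,[.5656,-.1965,.124]-.085*u):
    print((proj(f,[q])[0]-[160,170])*[2.5,2.75], proj(g,[q])[0]*[400/512,385/384]+[400,0], proj(g,[q])[0])
cv2.imwrite('pics/c3.png',np.hstack([cv2.resize(g['frame'][220:384,170:340],None,fx=2.4,fy=2.4,interpolation=3),cv2.resize(f['frame'][200:280,200:262],None,fx=6,fy=4.92,interpolation=3)[:393]]))
E
```

```text
[ 0.56559579 -0.19618886  0.10580259] 0.009872436240982042 0.0
[176.44683663 181.80859786] [601.01686604 229.23221166] [257.30158854 228.63680331]
[175.64678826 165.1348897 ] [601.04447288 244.54944684] [257.33692529 243.91425347]
[241.59619844 127.09038171] [601.1716148   70.47546815] [257.49966694  70.29241498]
[102.57142729 208.87251871] [601.09665011 369.34492319] [257.40371214 368.38558573]Traceback (most recent call last):
  File "<stdin>", line 6, in <module>
    return _nx.concatenate(arrs, 1, dtype=dtype, casting=casting)
           ~~~~~~~~~~~~~~~^^^^^^^^^^^^^^^^^^^^^^^^^^^^^^^^^^^^^^^
ValueError: all the input array dimensions except for the concatenation axis must match exactly, but along dimension 0, the array at index 0 has size 394 and the array at index 1 has size 393
```

Request:
servo_tool([
  [0,0,0,0,0,0,0],
  [0,0,0,0,0,0,0],
  [0,0,0,0,0,0,0],
  [0,0,0,0,0,0,0],
], force=60)

```text
clock: 4.4
position: [0.5656, -0.1961, 0.1058]
tool_rot: [3.142, 0.0, 1.38]
force: [-0.4, -0.3, -0.8]
grip_width: 0.0002
finger_force: 0.0
```

```bash
python3 - <<'E'
from h import *
f=cam('scene'); g=cam('wrist')
cv2.imwrite('pics/c3.png',np.hstack([cv2.resize(g['frame'][220:384,170:340],(400,390),interpolation=3),cv2.resize(f['frame'][200:280,200:262],(390,390),interpolation=3)]))
E
```

```text
(no output)
```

View pics/c3.png

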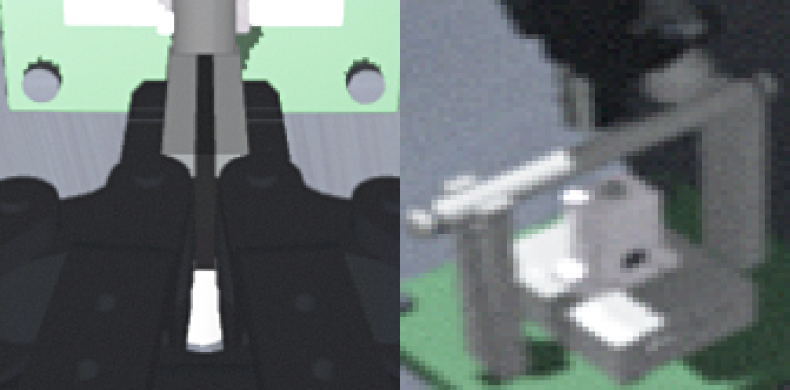

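The fingers have closed fully above the rod: the tips end at wrist row 241, where the TCP should project to row 229. I'll measure where the tips really are.

```bash
python3 - <<'E'
from h import *
g=cam('wrist'); f=cam('scene'); s=bot.observe(); R0=Ro.from_euler('xyz',s['tool_rot'])
for x in(.011,.0,-.011):
    for h in(0,-.01,-.02,-.03,-.04):
        P=s['position']+R0.apply([x,0,h]); print(x,h,proj(g,[P])[0].round(1),proj(f,[P])[0].round(1))
E
```

```text
0.011 0 [257.3 210.7] [234.1 234.2]
0.011 -0.01 [257.3 217.6] [234. 231.]
0.011 -0.02 [257.3 225.2] [233.8 227.8]
0.011 -0.03 [257.3 233.7] [233.7 224.6]
0.011 -0.04 [257.4 243.3] [233.5 221.3]
0.0 0 [257.3 228.7] [230.6 236.1]
0.0 -0.01 [257.3 236.4] [230.4 232.9]
0.0 -0.02 [257.3 244.9] [230.2 229.7]
0.0 -0.03 [257.3 254.4] [230.1 226.5]
0.0 -0.04 [257.3 264.9] [229.9 223.2]
-0.011 0 [257.2 246.1] [227. 238.]
-0.011 -0.01 [257.3 254.5] [226.8 234.9]
-0.011 -0.02 [257.3 263.8] [226.6 231.6]
-0.011 -0.03 [257.3 274. ] [226.4 228.4]
-0.011 -0.04 [257.3 285.5] [226.2 225.1]
```

True tips are about 37 mm behind the reported TCP in both views, and the visible pad span (37 to 75 mm back) agrees. So I'll use a grasp point 56 mm behind the reported TCP. Next: open, go 3.6 cm lower, and grip.

Request:
servo_tool([
  [5,0,0,0,0,0,0],
  [5,0,0,0,0,0,0],
  [5,0,0,0,0,0,0],
  [5,0,0,0,0,0,0],
  [5,0,0,1,0,0,0],
  [5,0,0,2,0,0,0],
  [5,0,0,2.8,0,0,0],
  [5,0,0,3.6,0,0,0],
  [5,0,0,3.6,0,0,0],
])

```text
clock: 5.5
position: [0.5649, -0.196, 0.0684]
tool_rot: [-3.14, 0.0, 1.38]
force: [-0.5, -0.1, -0.7]
grip_width: 0.0498
finger_force: 0.0
```

Request:
servo_tool([
  [0.5,0,0,0,0,0,0],
  [0.5,0,0,0,0,0,0],
  [0.5,0,0,0,0,0,0],
  [0.5,0,0,0,0,0,0],
  [0.5,0,0,0,0,0,0],
  [0.5,0,0,0,0,0,0],
  [0.5,0,0,0,0,0,0],
], force=60)

```text
clock: 6.2
position: [0.566, -0.1963, 0.0703]
tool_rot: [3.141, 0.0, 1.38]
force: [-0.0, 0.0, 6.1]
grip_width: 0.0122
finger_force: 58.5
```

Request:
servo_tool([
  [3,0,0,0,0,0,0],
  [3,0,0,0,0,0,0],
  [3,0,0,0.4,0,0,0],
  [3,0,0,0.8,0,0,0],
  [3,0,0,0.8,0,0,0],
  [0.5,0,0,0.8,0,0,0],
  [0.5,0,0,0.8,0,0,0],
  [0.5,0,0,0.8,0,0,0],
  [0.5,0,0,0.8,0,0,0],
  [0.5,0,0,0.8,0,0,0],
], force=60)

```text
clock: 7.2
position: [0.5655, -0.1961, 0.0618]
tool_rot: [-3.142, 0.0, 1.38]
force: [-1.2, -0.4, -0.0]
grip_width: 0.0125
finger_force: 58.3
```

Request:
servo_tool([
  [0.5,0,0,-0.5,0,0,0],
  [0.5,0,0,-1.5,0,0,0],
  [0.5,0,0,-3,0,0,0],
  [0.5,0,0,-6,0,0,0],
  [0.5,0,0,-9,0,0,0],
  [0.5,0,0,-12,0,0,0],
  [0.5,0,0,-14,0,0,0],
  [0.5,0,0,-14,0,0,0],
])

```text
clock: 8.0
position: [0.5669, -0.1968, 0.2057]
tool_rot: [3.136, -0.0, 1.38]
force: [0.6, 0.2, -2.7]
grip_width: 0.0127
finger_force: 58.5
```

```bash
python3 - <<'E'
from h import *
import pickle
f=cam('scene'); g=cam('wrist'); pickle.dump((f,g),open('l.pkl','wb'))
print(delta([.52,0.0,.20],91),delta([.507,.176,.20],103))
cv2.imwrite('pics/c4.png',np.hstack([cv2.resize(g['frame'],(400,400)),cv2.resize(f['frame'][120:280,160:320],(400,400),interpolation=3)]))
E
```

```text
(array([18.38, -8.19,  0.24]), array([  0.1,  -0. , -11.9])) (array([ 35.42, -12.79,   0.24]), array([  0.1,  -0. , -23.9]))
```

View pics/c4.png

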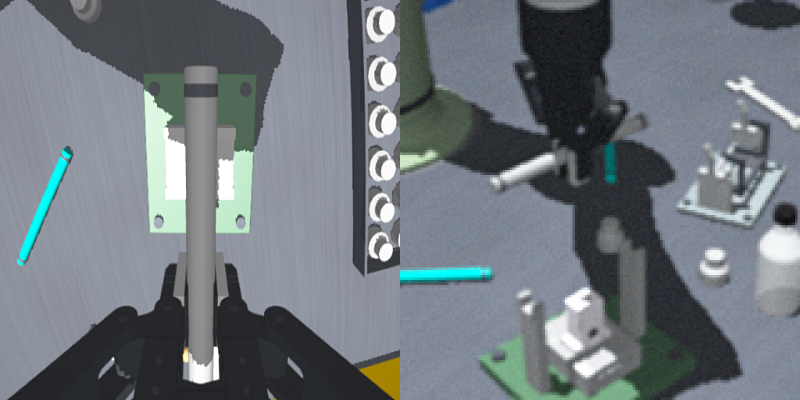

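The rod is held level and centred in the gripper, and the saddles are empty. Next I go above the clip.

Request:
servo_tool([
  [0.5,4,-1.5,0.2,0,0,-3],
  [0.5,8,-3,0.2,0,0,-6],
  [0.5,13,-4.7,0.2,0,0,-9],
  [0.5,18,-6.5,0.2,0,0,-12],
  [0.5,23,-8.3,0.2,0,0,-15],
  [0.5,28,-10.1,0.2,0,0,-19],
  [0.5,32,-11.6,0.2,0,0,-22],
  [0.5,35.4,-12.8,0.2,0,0,-24],
  [0.5,35.4,-12.8,0.2,0,0,-24],
  [0.5,35.4,-12.8,0.2,0,0,-24],
])

```text
clock: 9.1
position: [0.5062, 0.1763, 0.199]
tool_rot: [-3.14, 0.0, 1.801]
force: [0.6, -0.8, -1.7]
grip_width: 0.0122
finger_force: 58.6
```

```bash
python3 - <<'E'
from h import *
import pickle
f=cam('scene'); g=cam('wrist'); pickle.dump((f,g),open('cl.pkl','wb'))
print(bot.observe()['position'],bot.observe()['qpos'])
p=proj(f,[[.507,.176,.05]])[0].astype(int); print(p, proj(g,[[.507,.176,.01]]))
a=g['frame'][0:290,90:420]
c=f['frame'][p[1]-50:p[1]+50,p[0]-45:p[0]+45]
cv2.imwrite('pics/c5.png',np.hstack([cv2.resize(a,(495,435),interpolation=3),cv2.resize(c,(300,435),interpolation=3)]))
E
```

```text
[0.50679862 0.17463902 0.19933642] [-0.72653834  0.39865243  0.3783851   1.84525743 -0.17888599  0.93202815
 -0.04068506]
[292 183] [[257.88520289 156.16947308]]
```

View pics/c5.png

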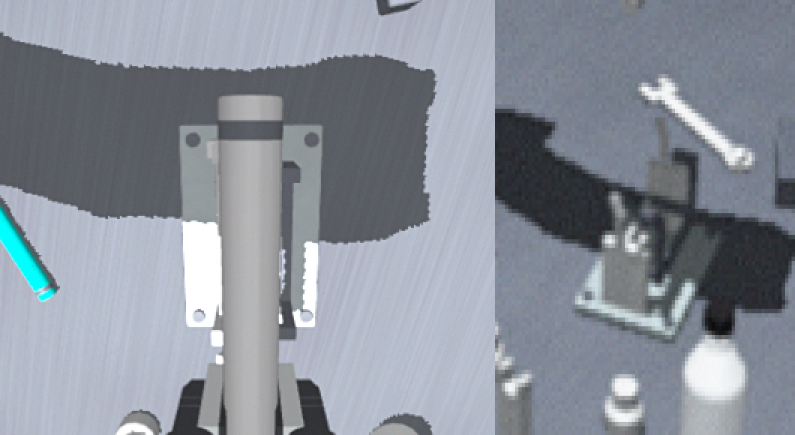

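The plate corners are at crop (180,126), (323,125), (315,326) and (187,326). The dark jaw is on the right, so clip +x points to tool +y. The rod's far end is at crop (250,96).

```bash
python3 - <<'E'
from h import *
import pickle
f,g=pickle.load(open('cl.pkl','rb'))
P=onz(g,np.array([(180,126),(323,125),(315,326),(187,326)])/1.5+[90,0],.010)[:,:2]
print(P.mean(0),[np.linalg.norm(P[i]-P[i-1]) for i in range(4)],[np.degrees(np.arctan2(*(a)[::-1])) for a in (P[0]-P[3],P[1]-P[2],P[1]-P[0],P[2]-P[3])])
s=bot.observe(); print(s['position'],s['tool_rot']);R0=Ro.from_euler('xyz',s['tool_rot'])
# rod axis in tool at two stations
for z in (.261,):
  Q=onz(g,np.array([(250.5,97),(250,380)])/1.5+[90,0],z); print(R0.inv().apply(Q-s['position']).round(4))
E
```

```text
[0.50606676 0.17805518] [np.float64(0.148293260065726), np.float64(0.09834543166911715), np.float64(0.1489010264786549), np.float64(0.09885870949482249)] [np.float64(102.87619116493028), np.float64(103.07541504533012), np.float64(13.474248612952513), np.float64(13.119410456363326)]
[0.50679862 0.17463902 0.19933642] [-3.14064151e+00  7.03755214e-04  1.79792653e+00]
[[ 0.0859 -0.0003 -0.0617]
 [ 0.0184 -0.0004 -0.0617]]
```

```bash
python3 - <<'E'
from h import *
print(delta([.5063,.1782,.050],103.1))
E
```

```text
(array([ 0.37,  0.05, 14.93]), array([-0.1,  0. , -0.1]))
```

Request:
servo_tool([
  [0.5,0.35,0,2,0,0,0],
  [0.5,0.35,0,5,0,0,0],
  [0.5,0.35,0,8,0,0,0],
  [0.5,0.35,0,11,0,0,0],
  [0.5,0.35,0,13.5,0,0,0],
  [0.5,0.35,0,14.9,0,0,0],
  [0.5,0.35,0,14.9,0,0,0],
  [0.5,0.35,0,14.9,0,0,0],
])

```text
clock: 10.0
position: [0.5067, 0.1786, 0.0515]
tool_rot: [3.141, 0.0, 1.798]
force: [-1.4, 0.4, -0.8]
grip_width: 0.0124
finger_force: 58.6
```

```bash
python3 - <<'E'
from h import *
import pickle
f=cam('scene'); g=cam('wrist'); pickle.dump((f,g),open('cm.pkl','wb'))
print(delta([.5063,.1782,.050],103.1))
cv2.imwrite('pics/c6.png',np.hstack([cv2.resize(g['frame'][60:384,90:420],(480,471),interpolation=3),cv2.resize(f['frame'][140:230,250:330],(320,471),interpolation=3)]))
E
```

```text
(array([-0.08, -0.08,  0.2 ]), array([ 0.1, -0. , -0. ]))
```

View pics/c6.png

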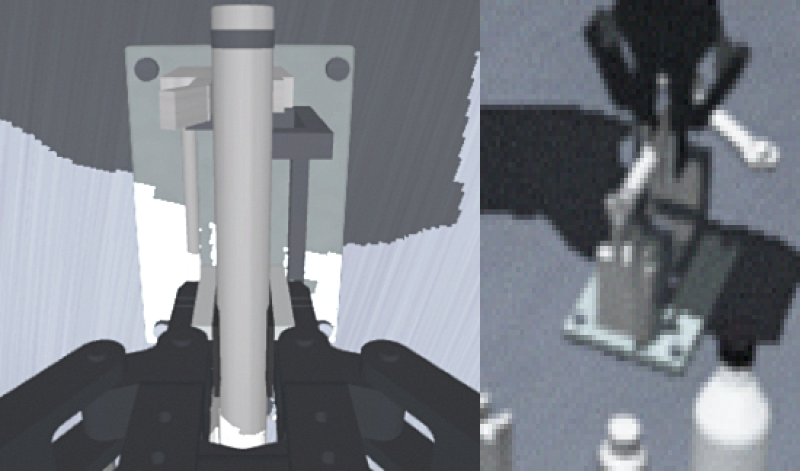

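The rod sits over the fork within 1 mm of the clip's centre plane: rod column 243, plate centre about 241. Next I lower it in, watching the force.

Request:
servo_tool([
  [0.5,-0.05,-0.07,0.5,0,0,0],
  [0.5,-0.05,-0.07,1,0,0,0],
  [0.5,-0.05,-0.07,1.4,0,0,0],
  [0.5,-0.05,-0.07,1.8,0,0,0],
  [0.5,-0.05,-0.07,1.8,0,0,0],
])

```text
clock: 10.6
position: [0.5052, 0.1783, 0.0322]
tool_rot: [-3.141, 0.0, 1.799]
force: [0.7, -0.2, -2.6]
grip_width: 0.0123
finger_force: 58.6
```

Request:
servo_tool([
  [0.5,0,0,0.3,0,0,0],
  [0.5,0,0,0.6,0,0,0],
  [0.5,0,0,0.9,0,0,0],
  [0.5,0,0,1.2,0,0,0],
  [0.5,0,0,1.2,0,0,0],
])

```text
clock: 11.1
position: [0.5048, 0.1782, 0.0202]
tool_rot: [-3.14, 0.0, 1.799]
force: [-4.8, -1.1, -1.0]
grip_width: 0.0124
finger_force: 58.9
```

Request:
servo_tool([
  [0.5,0,0,0.3,0,0,0],
  [0.5,0,0,0.6,0,0,0],
  [0.5,0,0,0.9,0,0,0],
  [0.5,0,0,1.2,0,0,0],
  [0.5,0,0,1.2,0,0,0],
])

```text
clock: 11.6
position: [0.5059, 0.1785, 0.0084]
tool_rot: [3.141, 0.0, 1.799]
force: [0.5, 0.4, -1.7]
grip_width: 0.0122
finger_force: 58.7
```

Request:
servo_tool([
  [0.5,0,0,0.15,0,0,0],
  [0.5,0,0,0.25,0,0,0],
  [0.5,0,0,0.25,0,0,0],
])

```text
clock: 11.9
position: [0.5062, 0.1786, 0.0074]
tool_rot: [3.14, -0.001, 1.799]
force: [-5.6, -2.0, 22.0]
grip_width: 0.0124
finger_force: 61.1
```

It's bottomed at 22 N, just past the snap. I'll ease off, open slightly, and retreat straight up.

Request:
servo_tool([
  [0.5,0,0,-0.15,0,0,0],
  [2.0,0,0,-0.15,0,0,0],
  [2.0,0,0,-0.15,0,0,0],
  [2.0,0,0,-0.15,0,0,0],
  [2.0,0,0,-0.15,0,0,0],
])

```text
clock: 12.4
position: [0.5056, 0.1784, 0.0077]
tool_rot: [3.142, 0.0, 1.799]
force: [0.4, 0.4, -0.6]
grip_width: 0.0197
finger_force: 0.0
```

Request:
servo_tool([
  [2.0,0,0,-0.4,0,0,0],
  [2.0,0,0,-1,0,0,0],
  [2.0,0,0,-2,0,0,0],
  [2.0,0,0,-4,0,0,0],
])

```text
clock: 12.8
position: [0.5051, 0.1782, 0.0481]
tool_rot: [-3.14, 0.0, 1.799]
force: [0.5, 0.3, 0.3]
grip_width: 0.02
finger_force: 0.0
```

```bash
python3 - <<'E'
from h import *
print(delta([.505,.178,.20],103.1),delta([.5666,-.1914,.20],79.1))
E
```

```text
(array([ -0.02,  -0.03, -15.19]), array([-0.1,  0. , -0. ])) (array([-37.4 ,  -2.39, -15.17]), array([-0.1,  0. , 24. ]))
```

Request:
servo_tool([
  [2,0,0,-5,0,0,0],
  [2,0,0,-10,0,0,0],
  [3,-1,0,-15,0,0,0],
  [5,-6,-0.4,-15.2,0,0,4],
  [5,-11,-0.7,-15.2,0,0,8],
  [5,-16,-1,-15.2,0,0,12],
  [5,-21,-1.3,-15.2,0,0,15],
  [5,-26,-1.6,-15.2,0,0,18],
  [5,-31,-2,-15.2,0,0,21],
  [5,-36,-2.3,-15.2,0,0,24],
])

```text
clock: 13.8
position: [0.5644, -0.1784, 0.2009]
tool_rot: [3.141, -0.0, 1.378]
force: [1.1, 1.5, 0.1]
grip_width: 0.0499
finger_force: 0.0
```

Request:
servo_tool([
  [5,-1.4,-0.1,0,0,0,0],
  [5,-1.4,-0.1,0,0,0,0],
  [5,-1.4,-0.1,0,0,0,0],
])

```text
clock: 14.1
position: [0.5608, -0.1891, 0.2002]
tool_rot: [3.142, -0.001, 1.381]
force: [-0.4, 1.0, -0.6]
grip_width: 0.0501
finger_force: 0.0
```

```bash
python3 - <<'E'
from h import *
import pickle
f=cam('scene'); g=cam('wrist'); pickle.dump((f,g),open('b.pkl','wb'))
print(delta([.5666,-.1914,.03],79.1), proj(g,[[.5666,-.1914,.1]]))
cv2.imwrite('pics/c7.png',np.hstack([cv2.resize(g['frame'][60:260,160:360],(450,450),interpolation=3),cv2.resize(f['frame'][150:220,262:322],(350,450),interpolation=3)]))
E
```

```text
(array([-0.23,  0.59, 17.01]), array([ 0. , -0. ,  0.1])) [[264.22568918 181.73861879]]
```

View pics/c7.png

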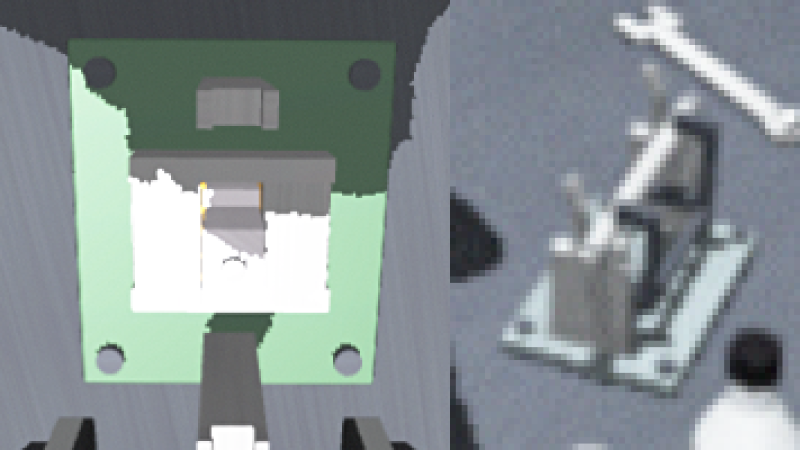

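The rod lies in both forks under the jaw. The dowel is at pixel (264,178), against a predicted (264,182), so the block is centred. I'll go down to it.

Request:
servo_tool([
  [5,-0.1,0.6,2,0,0,0],
  [5,-0.1,0.6,6,0,0,0],
  [5,-0.1,0.6,9,0,0,0],
  [5,-0.1,0.6,12,0,0,0],
  [5,-0.1,0.6,14.5,0,0,0],
  [5,-0.1,0.6,16,0,0,0],
  [5,-0.1,0.6,17,0,0,0],
  [5,-0.1,0.6,17,0,0,0],
])

```text
clock: 15.0
position: [0.5664, -0.1915, 0.0293]
tool_rot: [-3.141, -0.0, 1.381]
force: [-0.7, -0.4, 0.5]
grip_width: 0.05
finger_force: 0.0
```

Request:
servo_tool([
  [1.5,0,0,0,0,0,0],
  [1.5,0,0,0,0,0,0],
  [1.5,0,0,0,0,0,0],
  [1.5,0,0,0,0,0,0],
  [1.5,0,0,0,0,0,0],
  [1.5,0,0,0,0,0,0],
], force=100)

```text
clock: 15.6
position: [0.5667, -0.1921, 0.0312]
tool_rot: [3.141, -0.0, 1.38]
force: [-4.8, 2.0, 9.9]
grip_width: 0.0225
finger_force: 98.3
```

Request:
servo_tool([
  [1.5,-0.06,0,0,0,4,0],
  [1.5,-0.12,0,-0.05,0,8,0],
  [1.5,-0.12,0,-0.1,0,8,0],
  [1.5,-0.12,0,-0.1,0,8,0],
])

```text
clock: 16.0
position: [0.5669, -0.1923, 0.0331]
tool_rot: [3.14, -0.143, 1.38]
force: [-7.9, 8.4, 27.2]
grip_width: 0.0223
finger_force: 101.3
```

Request:
servo_tool([
  [1.5,0.03,0,-0.15,0,0,0],
  [1.5,0.04,0,-0.3,0,0,0],
  [1.5,0.04,0,-0.3,0,0,0],
])

```text
clock: 16.3
position: [0.5665, -0.1922, 0.0335]
tool_rot: [-3.141, -0.14, 1.381]
force: [5.6, 3.6, -21.8]
grip_width: 0.0223
finger_force: 101.0
```

Request:
servo_tool([
  [1.5,0.06,0,0,0,-4,0],
  [1.5,0.12,0,0,0,-8,0],
  [1.5,0.18,0,0,0,-12,0],
  [1.5,0.25,0,0,0,-16,0],
  [1.5,0.25,0,0,0,-16,0],
  [1.5,0.25,0,0,0,-16,0],
])

```text
clock: 16.9
position: [0.5671, -0.1901, 0.0348]
tool_rot: [3.141, 0.14, 1.381]
force: [-1.1, 3.4, 1.9]
grip_width: 0.0224
finger_force: 104.1
```

Request:
servo_tool([
  [1.5,0,0,-0.1,0,0,0],
  [1.5,-0.06,0,-0.1,0,4,0],
  [1.5,-0.12,0,-0.1,0,8,0],
  [1.5,-0.18,0,-0.1,0,12,0],
  [1.5,-0.27,0,-0.12,0,16,0],
  [1.5,-0.27,0,-0.12,0,16,0],
  [1.5,-0.27,0,-0.12,0,16,0],
])

```text
clock: 17.6
position: [0.5663, -0.1928, 0.0364]
tool_rot: [3.142, -0.143, 1.379]
force: [-1.5, 6.1, 2.1]
grip_width: 0.0225
finger_force: 104.2
```

Request:
servo_tool([
  [1.5,0.01,0,-0.1,0,0,0],
  [1.5,0.15,0,-0.1,0,-8,0],
  [1.5,0.28,0,-0.15,0,-16,0],
  [1.5,0.28,0,-0.2,0,-16,0],
  [1.5,0.28,0,-0.2,0,-16,0],
  [1.5,0.29,0,-0.3,0,-16,0],
  [1.5,0.17,0,-0.3,0,-8,0],
  [1.5,0.05,0,-0.35,0,0,0],
  [1.5,0.06,0,-0.4,0,0,0],
  [1.5,0.06,0,-0.4,0,0,0],
])

```text
clock: 18.6
position: [0.5657, -0.1929, 0.0399]
tool_rot: [-3.141, -0.146, 1.378]
force: [-1.1, 8.9, -4.3]
grip_width: 0.0221
finger_force: 104.6
```

Request:
servo_tool([
  [1.5,0.01,0,-0.1,0,0,0],
  [1.5,0.15,0,-0.1,0,-8,0],
  [1.5,0.28,0,-0.15,0,-16,0],
  [1.5,0.28,0,-0.2,0,-16,0],
  [1.5,0.28,0,-0.2,0,-16,0],
  [1.5,0.29,0,-0.3,0,-16,0],
  [1.5,0.17,0,-0.3,0,-8,0],
  [1.5,0.08,0,-0.35,0,0,0],
  [1.5,0.09,0,-0.4,0,0,0],
  [1.5,0.09,0,-0.4,0,0,0],
])

```text
clock: 19.6
position: [0.567, -0.1939, 0.0451]
tool_rot: [3.139, -0.145, 1.377]
force: [2.1, 5.3, 1.3]
grip_width: 0.0224
finger_force: 107.6
```

Request:
servo_tool([
  [1.5,0.01,0,-0.1,0,0,0],
  [1.5,0.15,0,-0.1,0,-8,0],
  [1.5,0.28,0,-0.15,0,-16,0],
  [1.5,0.28,0,-0.2,0,-16,0],
  [1.5,0.28,0,-0.2,0,-16,0],
  [1.5,0.29,0,-0.3,0,-16,0],
  [1.5,0.17,0,-0.3,0,-8,0],
  [1.5,0.08,0,-0.35,0,0,0],
  [1.5,0.09,0,-0.4,0,0,0],
  [1.5,0.09,0,-0.4,0,0,0],
])

```text
clock: 20.6
position: [0.5662, -0.194, 0.0488]
tool_rot: [3.141, -0.144, 1.376]
force: [-0.1, 3.4, -1.6]
grip_width: 0.0225
finger_force: 108.2
```

Request:
servo_tool([
  [1.5,0.07,0,-0.05,0,-4,0],
  [1.5,0.14,0,-0.1,0,-8,0],
  [1.5,0.15,0,-0.15,0,-8,0],
  [1.5,0.16,0,-0.2,0,-8,0],
  [1.5,0.16,0,-0.2,0,-8,0],
])

```text
clock: 21.1
position: [0.5665, -0.1921, 0.0504]
tool_rot: [3.141, -0.001, 1.379]
force: [-0.1, -0.1, -2.9]
grip_width: 0.022
finger_force: 108.0
```

Request:
servo_tool([
  [1.5,0,0,-0.2,0,0,0],
  [1.5,0,0,-0.4,0,0,0],
  [1.5,0,0,-0.6,0,0,0],
  [1.5,0,0,-0.8,0,0,0],
  [1.5,0,0,-1.0,0,0,0],
  [1.5,0,0,-1.0,0,0,0],
  [1.5,0,0,-1.0,0,0,0],
  [1.5,0,0,-1.0,0,0,0],
])

```text
clock: 21.9
position: [0.5667, -0.1912, 0.0601]
tool_rot: [-3.141, 0.0, 1.38]
force: [0.7, -0.8, -3.0]
grip_width: 0.0224
finger_force: 108.0
```

```bash
python3 - <<'E'
from h import *
import pickle
g=cam('wrist'); f=cam('scene'); s=bot.observe(); print(s['position'],s['tool_rot'],s['force'])
f0=pickle.load(open('b.pkl','rb'))[0]
d=cv2.absdiff(f0['frame'],f['frame']).max(2)
print('clip diff',(d[150:205,268:312]>40).sum())
# nest top corners predicted (nest down): scene colour check; foot heights
c=np.array([.5666,-.1914]);a=np.radians(-10.9);X=np.array([np.cos(a),np.sin(a)]);Y=np.array([-X[1],X[0]])
for z in (.044,.0505): print(z,proj(f,[np.r_[c+X*.012-Y*.022,z],np.r_[c+X*.045-Y*.035,z],np.r_[c+X*.045+Y*.035,z]]).round(1).tolist())
m0=cv2.cvtColor(f['frame'],cv2.COLOR_BGR2GRAY)
p=proj(f,[np.r_[c+X*.045-Y*.0,.044],np.r_[c+X*.012,.05]])
for q in p: 
    u,v=q.round().astype(int); print((u,v),m0[v-12:v+9,u].tolist(),cv2.cvtColor(f0['frame'],cv2.COLOR_BGR2GRAY)[v-12:v+9,u].tolist())
E
```

```text
[ 0.56667214 -0.19130114  0.06006457] [-3.14142721e+00  5.71647727e-05  1.38035694e+00] [ 0.53371332 -0.21149135 -3.09047889]
clip diff 143
0.044 [[229.2, 260.5], [233.4, 270.2], [255.2, 256.9]]
0.0505 [[229.1, 258.6], [233.3, 268.3], [255.2, 255.0]]
(np.int64(245), np.int64(263)) [102, 104, 99, 97, 96, 95, 89, 96, 96, 96, 98, 99, 101, 103, 104, 107, 100, 101, 99, 102, 108] [99, 103, 103, 98, 91, 96, 90, 95, 143, 205, 241, 242, 231, 176, 119, 119, 140, 128, 106, 101, 103]
(np.int64(236), np.int64(255)) [92, 73, 89, 137, 156, 161, 158, 161, 158, 157, 159, 157, 137, 112, 99, 95, 96, 120, 176, 236, 240] [199, 157, 157, 156, 163, 161, 158, 158, 133, 89, 63, 82, 134, 154, 163, 182, 224, 238, 236, 237, 237]
```

```bash
python3 - <<'E'
from h import *
import pickle
f=cam('scene'); t=cam('top'); f0=pickle.load(open('b.pkl','rb'))[0]
d=cv2.absdiff(f0['frame'],f['frame']).max(2); c=np.array([.5062,.1782]);Y=np.array([-np.sin(np.radians(13.1)),np.cos(np.radians(13.1))])
ys,xs=np.nonzero(d[150:205,268:312]>40); print('diff bbox',xs.min()+268,xs.max()+268,ys.min()+150,ys.max()+150)
S=[np.r_[c+Y*s,.070] for s in np.linspace(-.08,.08,9)]
for q in proj(f,S).round().astype(int): print(q,d[q[1]-2:q[1]+3,q[0]-2:q[0]+3].max())
# rod end in top view
g=cv2.cvtColor(t['frame'],cv2.COLOR_BGR2GRAY)
for z in(.07,.09): print(z,proj(f,[np.r_[c-Y*.085,z],np.r_[c+Y*.085,z]]).round(1).tolist(),proj(t,[np.r_[c-Y*.085,z],np.r_[c+Y*.085,z]]).round(1).tolist())
E
```

```text
diff bbox 268 279 185 204
[284 190] 9
[287 187] 13
[289 183] 9
[291 180] 7
[293 177] 8
[296 175] 7
[298 172] 9
[300 169] 11
[302 166] 8
0.07 [[283.9, 190.7], [302.0, 165.5]] [[216.1, 179.1], [149.0, 193.5]]
0.09 [[284.1, 185.1], [302.4, 160.3]] [[215.4, 178.3], [147.2, 192.9]]
```

```bash
python3 -c "
from workcell import bot
print(bot.job_done())"
```

```text
the job is handed in; nothing more can be done
None
```

The job is handed in after about 22 s: the keeper rod is snapped home in the clip and released. The block was rocked free and is held still and upright about 6 mm above its nest, with no sign in the force readings that the nest was dragged up and nothing else on the bench touched as far as I could tell.

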